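# Fit the tube head to the bench mixer

### The arm

A 6-joint arm with a two-finger parallel gripper is mounted at the origin on the work surface. World frame = base frame: x ahead of the robot, y to its left, z up, the work surface at z = 0. Lengths are in m, angles in rad, forces in N, time in s.
With the tool pointing down it reaches from about 0.275 to 0.975 m from the base axis. Payload 8.4 kg.
Tool frame: the origin (TCP) lies at the very end of the fingers, on their centre line; the grasp point (between the pads) lies 19 mm behind it; x points along the fingers, y is the direction in which the jaws open and shut, and the axes are right-handed (so a half turn about x gives the same grasp; the last joint's range is limited). The gripper opens to 92 mm and grips with 3 to 60 N. Pads are 20 mm wide; open, the fingers measure 128 mm over their backs; the gripper's body (75 mm by 189 mm) begins 69 mm behind the grasp point.
Start: joints at [-1.133, 0.353, 1.633, -0, 1.155, -0.002], TCP at [0.266, -0.566, 0.215] pointing down, gripper open.
Joint ranges: [-2.63, 2.63], [-0.92, 2.1], [0.06, 2.66], [-1.3, 4.44], [0, 2.69], [-3.02, 3.02]. Speed limits (rad/s): [2.22, 2.22, 2.79, 3.14, 3.14, 3.14].

### API

Orientations are given as a rotation vector (axis times angle).
In Python, from bench import r, optics, ticket gives the robot as it stands. The module is installed in compiled form; this text tells all that it offers.
- The arm moves only by the tool jog_arm, never from a script. Its argument "rows" is a list of rows, each a list of 3 entries, a list of its own where there are three numbers: the turn, a rotation vector about the tool's x, y, z in degrees, then the shift along the tool's x, y, z in cm, then the gripper command: -1 is fully open, 1 is shut, values between are in proportion. In form: [[[wx, wy, wz], [x, y, z], claw], ...]. A call has 1 to 12 rows; each row shifts and turns the pose as measured when the row begins, along the tool's axes as they then stand; what a row does not reach is not made up. A row lasts 1/12 s, in which the tool goes at most 41.7 mm and 7.16 degrees, less where a joint would pass 70% of its speed; a pose out of reach is approached as far as the arm can. A call is refused whole if a number of a shift passes 4.17 or a number of a turn 7.16, either way. A call with a gripper value outside its range is refused whole. The fingers move at their own pace and stop on an object; the grip force is fixed at half the most. Time passes only in rows, so rows that do not move let the fingers close. It gives the time, the measured TCP pose, the force and the opening at its end, in the units of the state.
- r.state(): the state, without advancing time (a new reading comes with each control period).
- optics.camera(name): name is "scene" or "top"; returns the picture (480x640x3 uint8, red, green, blue); there is no depth.
- optics.get_calibration(name): a dict with "vfov" (degrees; the focal length in pixels is half the picture's height over the tangent of half this angle, whatever the lens; pixels are square), "cx", "cy" (the principal point, pixels), "T" (4x4, takes a point from camera to world coordinates). Camera axes: x right, y up, looking along -z (the intrinsics and any distortion apply to the point x, -y, -z); pixel columns grow to the right and rows downward; lengths in m; the calibration is good to about 2 mm. A picture is of the moment at which its call begins. get_calibration takes no time and is no camera call.
- ticket.sign_off(): hands the job in, once; it reports no verdict.
The state is a dict: "time_s": time; "joints": joint angles; "qd": joint speeds; "joint_efforts": joint torques, N m; "position": TCP position; "tcp_rot": TCP orientation; "wrist_force": force on the tool from outside, world axes, zero at the start; "ft_torque": the same for the moment, N m; "gripper_width": opening from 0.0 (shut) to 1.0 (fully open).
Only numpy, scipy, OpenCV 4.12 (cv2) and the standard library are available. Lean on these libraries where they do the work, as an engineer would, in place of code of your own. Each camera call takes 0.05 s, during which the arm holds its last target.

### The job

Fit the tube head (round disc with a ring of six tube holes) to the bench mixer: take it from the rack by its post, lower its tapered shank into the mixer's socket until it rests there, and let go. Then tap its post down from above until the steel sleeve is home, flush with the hub, and leave the head standing there.

Things in the scene. Friction and masses are not known exactly. Their poses are not given: they have to be found in the camera images.
- tube_head: Attachment to fit, 114 mm tall, 250 g, upright in the rack, any yaw. Origin: centre of the shank's tip, z up its axis. Steel tapered shank, 50 mm long, 16 mm diameter at the tip, 36 mm at its top; then a round aluminium disc, 80 mm diameter, z = 50 to 64 mm, with six dark tube holes in a ring; then a dark round grip post in the centre, 26 mm diameter, z = 64 to 114 mm, flat top.
- head_rack: Fixed grey rack, 100 by 330 mm, 70 mm tall; origin under its centre, y along its length. Loose 41 mm holes in its top at y = -105, 0 and 105 mm hold three heads, shank down, plate lying on the rack's top. The tube head may be in any hole; the other two have the same shank and post, but a square plate without holes, or a cross of four arms with pins.
- socket_mouth (a point): Centre of the upward mouth of the mixer's taper socket: a bright steel sleeve, 54 mm diameter, standing out of a dark 82 mm hub whose top is 117 mm above the table, on a fixed white box 150 by 200 mm. Mouth 49 mm wide, narrowing in 7 mm to the shank's taper with 0.8 mm to spare. Floor 48 mm down: a resting shank's tip is 48 mm below this point. Sinks with the sleeve.
- collet (a joint): How far (m) the sleeve is driven down into the hub. 0: its rim is 10 mm above the hub (it starts 0 to 1.5 mm down); 0.010: home, rim flush with the hub, on a hard stop, the shank locked. Friction: it moves down only under about 14 N, stays where it is left and does not spring back; the head's weight does not move it.
Not all that is in view belongs to the job. Leave any red look-alike of the tube_head alone.

How it is judged:
On the way, in this order (a step that is already met when the one before it is completed fails the run):
1. the tube head rests upright in the mixer's socket and has been let go (horizontal distance between tube_head and socket_mouth below 0.008 m and z of tube_head in the frame of socket_mouth below -0.042 m and angle between tube_head's own z axis and vertical below 0.12 rad and contact force between the fingers and tube_head below 0.2 N), for 0.2 s.
2. the head is tapped down from above until the sleeve is home (value of joint collet above 0.0085 m and z of tube_head in the frame of socket_mouth below -0.042 m), for 0.1 s.
At the end, for the whole second after the job is handed in: The sleeve is driven home (at least 8.5 of its 10 mm), and the tube head stands at rest in the socket: shank tip within 8 mm of the socket's axis and at least 42 mm below its mouth, tilted less than 0.12 rad (7 degrees) (all of step 2 and horizontal distance between tube_head and socket_mouth below 0.008 m and angle between tube_head's own z axis and vertical below 0.12 rad and linear speed of tube_head below 0.02 m/s); the robot touches nothing.
It also fails if it takes over 42 s, if anything falls off the work surface, if the arm or the gripper's body presses on something with over 40 N, if the wrist force passes 120 N, or if a joint passes its speed limit or range.

## Working session

There is one attempt and no reset: what is moved stays moved. The work goes in short steps, Python scripts to look and compute and a tool call to move; the robot and the scene stay as the last step left them, time stands still between calls to the robot, and variables do not carry over. Pictures are saved under pics/ and viewed, and the job is handed in when it is done.

Besides the shell and the picture viewer there is one more tool, called after ">>>" by a JSON object that holds its "fn" and its "kwargs", one argument or row to a line. jog_arm: Moves the arm, as the interface text tells. Its arguments: {"type":"object","properties":{"rows":{"type":"array"}},"required":["rows"]}

```bash
mkdir -p pics; python3 - <<'E'
from bench import r, optics, ticket
import cv2,json
print(r.state())
for n in("scene","top"):
    im=optics.camera(n); cv2.imwrite(f"pics/{n}0.png",im[:,:,::-1]); print(n,optics.get_calibration(n))
E
```

```text
{'time_s': 0.0, 'joints': array([-1.13340212e+00,  3.53623780e-01,  1.63411950e+00, -2.37665846e-05,
        1.15519483e+00, -2.38461186e-03]), 'qd': array([ 1.11179237e-03,  8.95983768e-05, -1.00104678e-03, -9.19357883e-04,
        4.73006251e-04, -1.24555843e-03]), 'joint_efforts': array([ 3.91041649e-04, -5.93835068e+01, -3.34209430e+01,  6.98282174e-02,
        2.33504840e-02, -1.73308345e-04]), 'position': array([ 0.26588259, -0.56508707,  0.21388518]), 'tcp_rot': array([ 1.97808497,  0.44351596, -1.97871658]), 'wrist_force': array([0.37743169, 1.25361453, 0.0176191 ]), 'ft_torque': array([-0.01296378,  0.00231126, -0.03986224]), 'gripper_width': 0.9977374092334432}
scene {'vfov': 51.79869703943366, 'cx': 329.5076884922133, 'cy': 245.11140217067842, 'T': array([[-8.28549718e-01, -3.35861637e-01,  4.47998132e-01,
         1.02674405e+00],
       [ 5.59915206e-01, -4.96182323e-01,  6.63549595e-01,
         8.00118837e-01],
       [-5.72099486e-04,  8.00624796e-01,  5.99165761e-01,
         8.37117972e-01],
       [ 0.00000000e+00,  0.00000000e+00,  0.00000000e+00,
         1.00000000e+00]])}
top {'vfov': 49.331125730287866, 'cx': 320.2182455111592, 'cy': 242.6158341660889, 'T': array([[-0.0063351 ,  0.99254988, -0.12167413,  0.36955345],
       [-0.99929824, -0.00179168,  0.03741407,  0.01121597],
       [ 0.03691733,  0.12182577,  0.99186471,  1.065834  ],
       [ 0.        ,  0.        ,  0.        ,  1.        ]])}
```

View pics/scene0.png

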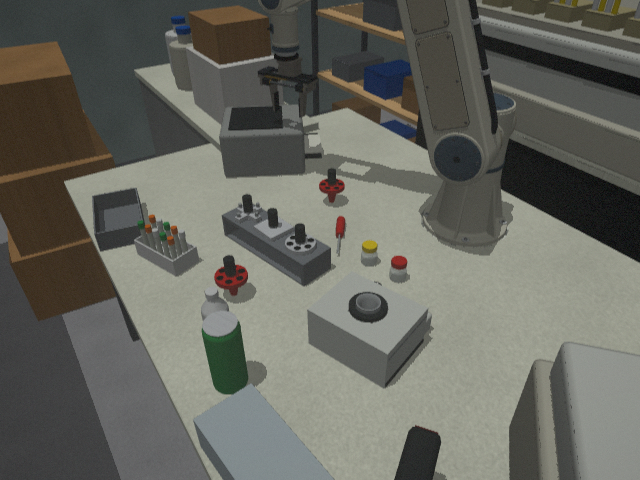

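View pics/top0.png

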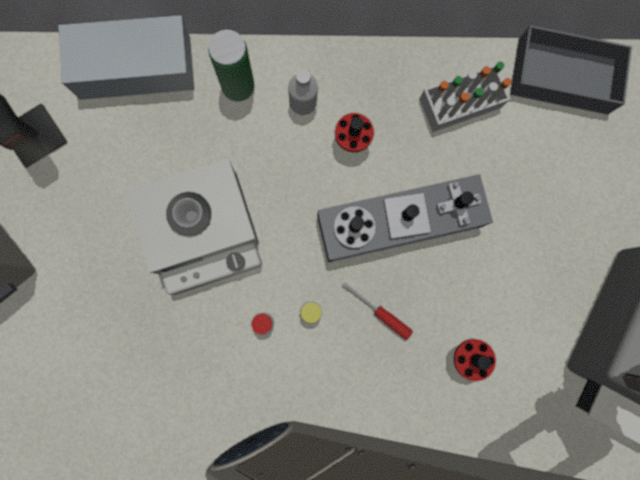

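The tube head is the silver round disc with six holes: top (355,227), scene (300,238). The others are the square plate at top (410,213), the cross at top (460,202), and two red look-alikes at top (355,130) and (475,360). I'll check it in an enlarged crop.

```bash
python3 - <<'E'
import cv2,numpy as np
t=cv2.imread("pics/top0.png");s=cv2.imread("pics/scene0.png")
def c(im,x,y,h):return cv2.resize(im[y-h:y+h,x-h:x+h],(390,290*390//390+100),interpolation=cv2.INTER_CUBIC)
a=np.vstack([np.hstack([c(t,355,227,35),c(s,300,240,25)]),np.hstack([c(t,188,214,35),c(s,368,308,28)])])
a=cv2.resize(a,(600,600));cv2.imwrite("pics/crop0.png",a)
E
```

```text
(no output)
```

View pics/crop0.png

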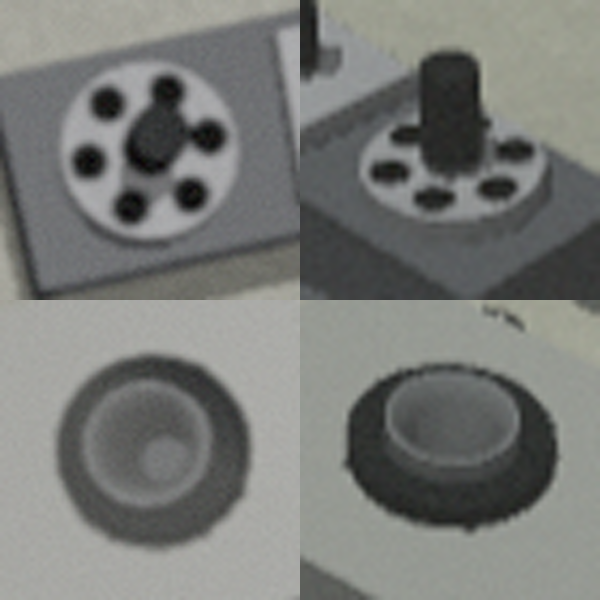

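Crop confirms: round silver disc, six dark holes, dark post; mixer hub with bright sleeve at top (188,214), scene (368,307). Next I'll measure both by mask and ellipse.

```bash
cat > h.py <<'E'
import numpy as np,cv2
from bench import r,optics
def ray(n,u,v):
    c=optics.get_calibration(n);f=240/np.tan(np.radians(c['vfov']/2))
    d=c['T'][:3,:3]@np.array([(u-c['cx'])/f,-(v-c['cy'])/f,-1.]);return c['T'][:3,3],d/np.linalg.norm(d)
def plane(n,u,v,z):
    o,d=ray(n,u,v);return o+d*(z-o[2])/d[2]
def tri(a,b):
    (o1,d1),(o2,d2)=ray(*a),ray(*b)
    s=np.linalg.lstsq(np.c_[d1,-d2],o2-o1,rcond=None)[0];p,q=o1+d1*s[0],o2+d2*s[1]
    return (p+q)/2,np.linalg.norm(p-q)
def circ(n,pts,z):
    # contour pixels -> world plane z -> circle fit
    P=np.array([plane(n,u,v,z) for u,v in pts])[:,:2]
    A=np.c_[2*P,np.ones(len(P))];x=np.linalg.lstsq(A,(P**2).sum(1),rcond=None)[0]
    return x[:2],2*np.sqrt(x[2]+x[0]**2+x[1]**2)
def comp(m,seed):
    n,l,st,ce=cv2.connectedComponentsWithStats(m.astype(np.uint8))
    ys,xs=np.nonzero(m);k=np.argmin((xs-seed[0])**2+(ys-seed[1])**2)
    mm=(l==l[ys[k],xs[k]]).astype(np.uint8)
    c=max(cv2.findContours(mm,cv2.RETR_EXTERNAL,cv2.CHAIN_APPROX_NONE)[0],key=cv2.contourArea)
    return mm,c[:,0,:]
E
python3 - <<'E'
from h import *
for n,seed,hs in(("top",(340,235),(170,228)),("scene",(290,243),(352,315))):
    im=cv2.imread(f"pics/{n}0.png");g=cv2.cvtColor(im,cv2.COLOR_BGR2GRAY)
    for th in(135,150):
        x,y=seed;m=np.zeros_like(g);m[y-40:y+40,x-40:x+40]=1
        mm,c=comp((g>th)&(m>0),seed);c=cv2.convexHull(c)[:,0]
        print(n,'disc',th,cv2.boundingRect(c),circ(n,c,.084))
    for th in(70,90,110):
        x,y=hs;m=np.zeros_like(g);m[y-60:y+40,x-35:x+60]=1
        mm,c=comp((g<th)&(m>0),hs);c=cv2.convexHull(c)[:,0]
        print(n,'hub',th,cv2.boundingRect(c),circ(n,c,.117))
    print(g[hs[1]-30:hs[1]+10:2,hs[0]-10:hs[0]+50:2] if 0 else '')
# print profiles
g=cv2.imread("pics/top0.png",0);print(g[214,158:220]);print(g[184:245,188])
g=cv2.imread("pics/scene0.png",0);print(g[305,340:396]);print(g[285:330,368])
E
```

```text
top disc 135 (334, 206, 42, 41) (array([ 0.5214383 , -0.09123647]), np.float64(0.07872104984421338))
top disc 150 (335, 215, 15, 29) (array([ 0.51784886, -0.07105305]), np.float64(0.04683622797785964))
top hub 70 (177, 197, 2, 2) (array([ 0.26946358, -0.08130513]), np.float64(0.8742316234130905))
top hub 90 (167, 192, 44, 44) (array([0.53980182, 0.21550801]), np.float64(0.07970209266595775))
top hub 110 (166, 192, 45, 45) (array([0.5395062 , 0.21569528]), np.float64(0.08156309687883614))

scene disc 135 (285, 237, 11, 14) (array([ 0.54280525, -0.09698236]), np.float64(0.040671402564631955))
scene disc 150 (301, 246, 1, 1) (array([ 0.13917037, -0.01889115]), np.float64(0.7800205066283967))
scene hub 70 (349, 293, 39, 30) (array([0.54225179, 0.22411734]), np.float64(0.08556671255858468))
scene hub 90 (348, 292, 40, 31) (array([0.54246073, 0.223673  ]), np.float64(0.08739775684933777))
scene hub 110 (348, 292, 40, 32) (array([0.54226092, 0.22382481]), np.float64(0.08893737701390116))

[165 167 165 166 167 163 163 149 108  83  77  78  77  89 110 126 117 112
 106 102  96  99  96  94  93  88  92  96 101 114 120 115 117 119 119 116
 119 115 112 105 106 116 121 113  92  78  72  77  78  72  71  64  81 121
 157 169 170 170 171 173 172 169]
[167 168 167 166 171 171 162 128  80  63  65  63  69  93 119 121 105 101
  92  90  85  84  85  88  85  89  87  94 111 116 120 118 119 122 119 117
 112 102 104 111 120 122 117  96  81  78  84  77  78  79  73  84 111 136
 158 166 168 167 168 166 170]
[150 152 151 151 153 152 150 153 122  48  50  48  45  45  41  57  65 112
 101  81  68  67  79  80  81  85  87  88  92  93  92  89  87  91  90  85
  83  89  99 113  74  45  48  50  49  49  48  83 151 153 153 151 151 152
 153 151]
[153 151 151 151 151 151 130  65  86 112 104 104  97  92  91  92  92  92
  91  90  92  89  86  87  97  96  70  68  65  54  48  47  52  47  44  39
  43 107 150 150 148 149 151 150 153]
```

```bash
python3 - <<'E'
from h import *
E={}
for n,box,th in(("top",(168,194,210,234),104),("scene",(352,292,384,316),94)):
    g=cv2.cvtColor(cv2.imread(f"pics/{n}0.png"),cv2.COLOR_BGR2GRAY).astype(float)
    # radial ridge: brightest pixel along radius
    c0=(187,212.5) if n=="top" else (368,302.3); a,b=((15,15) if n=="top" else (11.5,8.6))
    pts=[]
    for t in np.linspace(0,2*np.pi,72,endpoint=False):
        s=np.linspace(.75,1.25,41)
        xs=(c0[0]+a*s*np.cos(t)).astype(np.float32);ys=(c0[1]+b*s*np.sin(t)).astype(np.float32)
        p=cv2.remap(g.astype(np.float32),xs[None],ys[None],cv2.INTER_LINEAR)[0]
        k=p.argmax();
        # outer half-drop after ridge
        pts.append((xs[k],ys[k]))
    pts=np.array(pts,np.float32);e=cv2.fitEllipse(pts);E[n]=e
    d=circ(n,pts,.1265);print(n,e,d)
print(tri(("top",*E["top"][0]),("scene",*E["scene"][0])))
# post tops: dark blobs
for n,seeds in(("top",[(357,222),(413,211),(466,198)]),("scene",[(300,229),(272,212),(248,199)])):
    im=cv2.imread(f"pics/{n}0.png");g=cv2.cvtColor(im,cv2.COLOR_BGR2GRAY)
    for s in seeds:
        x,y=s;print(n,s);print(g[y-12:y+14,x-12:x+13:1] if s==seeds[0] else '')
E
```

```text
top ((186.7843780517578, 211.92213439941406), (26.424100875854492, 27.164541244506836), 66.27587127685547) (array([0.54120215, 0.21681274]), np.float64(0.04855356833850126))
scene ((367.888916015625, 301.7405090332031), (16.147048950195312, 23.58343505859375), 92.9660873413086) (array([0.53912715, 0.22046102]), np.float64(0.048657350187076655))
(array([0.53989472, 0.21841285, 0.12504876]), np.float64(0.003913334438260178))
top (357, 222)
[[156 163 165 162 168 169 167 169 168 153 124  88  54  45  44  55  91 125
  154 164 158 147 130 114 107]
 [133 140 154 161 167 167 166 168 166 143 104  59  31  22  14  24  57  91
  138 161 164 162 150 130 119]
 [ 85 101 126 149 165 166 168 165 161 135  86  37  25  28  22  20  36  72
  121 153 163 167 163 151 135]
 [ 40  52  86 124 151 164 170 170 159 133  82  33  24  23  32  26  23  67
  122 154 164 169 166 165 154]
 [ 25  25  50  89 132 158 169 169 161 141  88  41  32  21  20  21  36  75
  125 154 167 164 170 170 164]
 [ 21  27  36  73 121 155 169 170 165 139  99  44  35  30  29  37  57  96
  141 162 167 166 169 168 166]
 [ 28  22  27  72 117 153 16
[... 4187 characters left out ...]
 57
   93 143 146 150 149 152 148]
 [135 137  49  32  40  39  40  45  45  40  41  38  41  40  38  40  42  64
  118 134 150 136 130 126 138]
 [148 142  76  45  44  42  50  44  40  39  40  44  42  41  39  38  44  61
   98  94 121  91  73  67  97]
 [149 146 124 105 103 103 108  50  38  42  41  40  43  42  38  44  40  63
   96  78  42  36  44  36  36]
 [147 146 145 147 142 144 148  68  44  44  40  41  40  46  40  36  42  65
   94  76  41  37  37  42  36]
 [126 117 113 123 135 145 148  78  42  40  41  38  37  43  37  34  43  74
   98  91  69  70  55  57  74]
 [ 59  41  33  43  84 128 146 116  59  54  45  43  44  44  47  52  62  91
   98 122 120 121 110 112 122]]
scene (272, 212)

scene (248, 199)
```

```bash
python3 - <<'E'
import cv2,numpy as np
t=cv2.imread("pics/top0.png");s=cv2.imread("pics/scene0.png")
a=np.hstack([cv2.resize(t[200:250,330:380],(400,400),interpolation=cv2.INTER_NEAREST),cv2.resize(s[215:255,280:320],(400,400),interpolation=cv2.INTER_NEAREST)])
a=np.clip(a.astype(float)*1.6,0,255).astype(np.uint8)
cv2.imwrite("pics/crop1.png",a)
E
```

```text
(no output)
```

View pics/crop1.png

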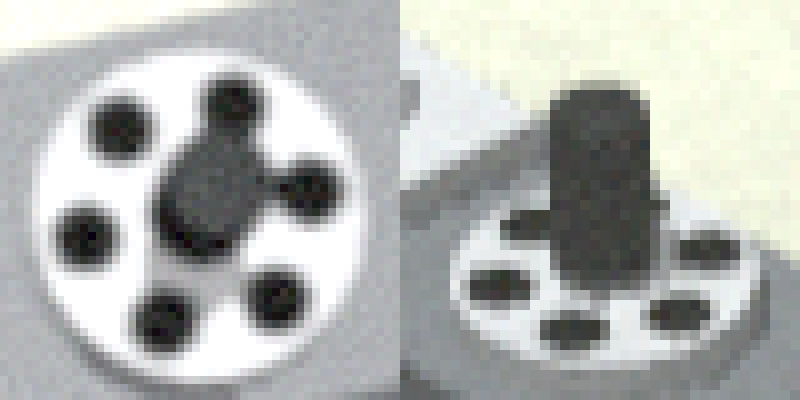

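```bash
python3 - <<'E'
from h import *
print(plane("top",356.9,223.1,.134),plane("scene",299.5,226.5,.134),tri(("top",356.9,223.1),("scene",299.5,226.5)))
# hole centroids in top (from crop): avg of six
H=np.array([(232,100),(313,188),(277,297),(165,320),(84,237),(120,127)])/8+[330,200]-.5
P=np.array([plane("top",*p,.084) for p in H]);print(P.mean(0),np.linalg.norm(P-P.mean(0),axis=1))
Hs=np.array([(500,285),(574,329),(681,313),(708,248)])/10.+[240,215]-.5
print(circ("scene",Hs,.084))
# rack top corners in the views
print("rack corners top",[plane("top",u,v,.07).round(4) for u,v in((319,211),(331,260),(482,177),(492,221))])
print(plane("scene",299.5,244-.5,.084))
from scipy.spatial.transform import Rotation as R
s=r.state();print(R.from_rotvec(s['tcp_rot']).as_matrix().round(3))
E
```

```text
[ 0.51934465 -0.09062301  0.134     ] [ 0.51966594 -0.08495135  0.134     ] (array([ 0.51854781, -0.08997446,  0.13105361]), np.float64(0.003138967247496098))
[ 0.52195688 -0.09107189  0.084     ] [0.02819895 0.02804807 0.02765386 0.02740788 0.02810635 0.0275267 ]
(array([ 0.51697327, -0.09004918]), np.float64(0.055070455719545455))
rack corners top [array([ 0.5534, -0.0244,  0.07  ]), array([ 0.4581, -0.0468,  0.07  ]), array([ 0.6217, -0.3468,  0.07  ]), array([ 0.5337, -0.3627,  0.07  ])]
[ 0.523263   -0.08258276  0.084     ]
[[-0.     0.426 -0.905]
 [ 0.001 -0.905 -0.426]
 [-1.    -0.001 -0.   ]]
```

>>> {"fn": "jog_arm", "kwargs": {
  "rows": [
    [[0,0,0],[0,-2.4,-3.2],-1],
    [[0,0,0],[0,-2.4,-3.2],-1],
    [[0,0,0],[0,-2.4,-3.2],-1],
    [[0,0,0],[0,-2.4,-3.2],-1],
    [[0,0,0],[0,-2.4,-3.2],-1],
    [[0,0,0],[0,-2.4,-3.2],-1],
    [[0,0,0],[0,-2.4,-3.2],-1],
    [[0,0,0],[0,-2.4,-3.2],-1],
    [[0,0,0],[0,-2.4,-3.2],-1],
    [[0,0,0],[0,-2.4,-3.2],-1],
    [[0,0,0],[0,0,0],-1],
    [[0,0,0],[0,0,0],-1]
  ]
}}

```text
time_s: 1.1
position: [0.4579, -0.1964, 0.2101]
tcp_rot: [1.979, 0.443, -1.984]
wrist_force: [0.4, 0.1, 0.4]
gripper_width: 1.002
```

```bash
cat > g.py <<'E'
import sys,numpy as np
from bench import r
from scipy.spatial.transform import Rotation as R
s=r.state();M=R.from_rotvec(s['tcp_rot']).as_matrix()
t=np.array(list(map(float,sys.argv[1:4])))
print(s['time_s'],s['position'].round(4),s['wrist_force'].round(2),s['gripper_width'],"tool-axes cm",(M.T@(t-s['position'])*100).round(2),"x-axis",M[:,0].round(4))
# tilt fix: rotvec in tool deg to point straight down
print("tilt fix",np.degrees(M.T@np.cross(M[:,0],[0,0,-1])).round(2))
E
python3 g.py .520 -.090 .15
```

```text
1.1 [ 0.4579 -0.1964  0.2101] [0.42 0.09 0.36] 1.0018917021025389 tool-axes cm [  6.02  -7.   -10.14] x-axis [-0.0033  0.0033 -1.    ]
tilt fix [0.   0.09 0.25]
```

>>> {"fn": "jog_arm", "kwargs": {
  "rows": [
    [[0,0,0],[0,-2.0,-2.9],-1],
    [[0,0,0],[0,-2.0,-2.9],-1],
    [[0,0,0],[0,-2.0,-2.9],-1],
    [[0,0.1,0.25],[0.5,-1.0,-1.4],-1],
    [[0,0,0],[2,0,0],-1],
    [[0,0,0],[2,0,0],-1],
    [[0,0,0],[0,0,0],-1],
    [[0,0,0],[0,0,0],-1]
  ]
}}

```text
time_s: 1.77
position: [0.5217, -0.0915, 0.1636]
tcp_rot: [1.983, 0.432, -1.983]
wrist_force: [0.7, 0.1, 0.8]
gripper_width: 1.004
```

```bash
python3 g.py .520 -.090 .096; python3 - <<'E'
from h import *
a=optics.camera("top");b=optics.camera("scene")
o=np.hstack([cv2.resize(a[150:290,280:460],(400,311)),cv2.resize(b[150:290,220:400],(400,311))])
cv2.imwrite("pics/a1.png",o[:,:,::-1])
E
```

```text
1.7667 [ 0.5217 -0.0915  0.1636] [0.73 0.07 0.75] 1.00369227994695 tool-axes cm [ 6.76 -0.22  0.08] x-axis [ 3.0e-04 -1.5e-03 -1.0e+00]
tilt fix [ 0.    0.02 -0.09]
```

View pics/a1.png

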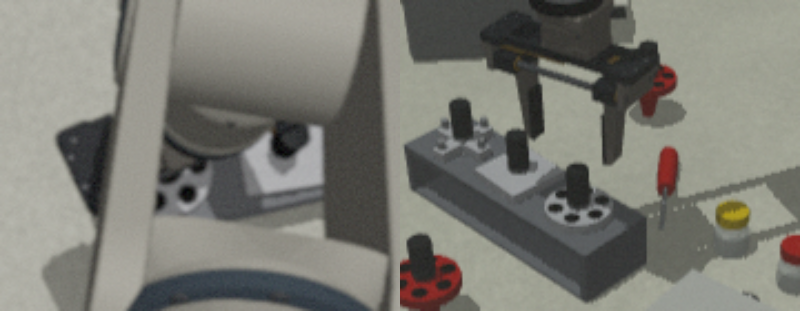

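```bash
python3 - <<'E'
from h import *
print(plane("scene",297.4,216.6,.1636))
E
```

```text
[ 0.52301805 -0.08728545  0.1636    ]
```

>>> {"fn": "jog_arm", "kwargs": {
  "rows": [
    [[0,0,0],[1.5,-0.2,0.1],-1],
    [[0,0,0],[1.5,0,0],-1],
    [[0,0,0],[1.5,0,0],-1],
    [[0,0,0],[1.2,0,0],-1],
    [[0,0,0],[0,0,0],-1],
    [[0,0,0],[0,0,0],-1]
  ]
}}

```text
time_s: 2.37
position: [0.5239, -0.0952, 0.1128]
tcp_rot: [1.996, 0.421, -1.974]
wrist_force: [0.4, -0.1, 0.2]
gripper_width: 1.002
```

```bash
python3 g.py .520 -.090 .096; python3 - <<'E'
from h import *
b=optics.camera("scene")
cv2.imwrite("pics/a2.png",cv2.resize(b[170:270,230:380],(750,500))[:,:,::-1])
E
```

```text
2.3667 [ 0.5239 -0.0952  0.1128] [ 0.42 -0.08  0.24] 1.0019730376887837 tool-axes cm [ 1.67 -0.65  0.16] x-axis [ 0.0116 -0.0039 -0.9999]
tilt fix [ 0.   -0.51 -0.48]
```

View pics/a2.png

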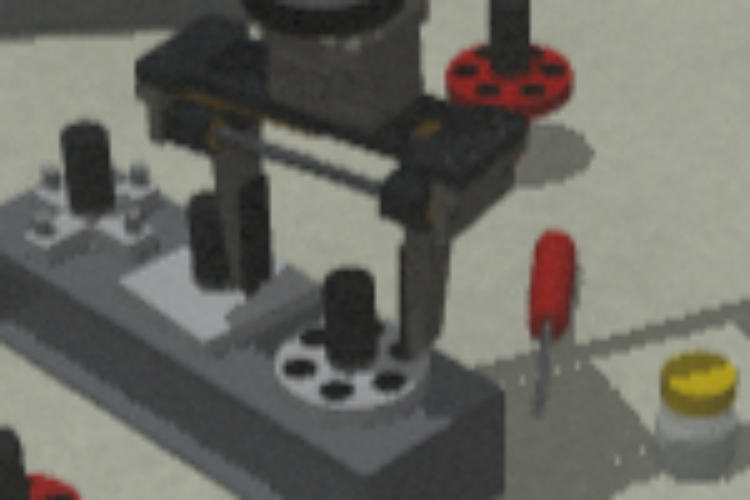

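>>> {"fn": "jog_arm", "kwargs": {
  "rows": [
    [[0,-0.5,-0.5],[0.5,-0.65,0.15],-1],
    [[0,0,0],[0.6,0,0],-1],
    [[0,0,0],[0.5,0,0],-1],
    [[0,0,0],[0,0,0],-1],
    [[0,0,0],[0,0,0],-1]
  ]
}}

```text
time_s: 2.83
position: [0.5216, -0.0901, 0.0987]
tcp_rot: [1.991, 0.426, -1.984]
wrist_force: [-0.3, 0.2, -0.7]
gripper_width: 0.999
```

```bash
python3 g.py .520 -.090 .096; python3 - <<'E'
from h import *
b=optics.camera("scene")
cv2.imwrite("pics/a3.png",cv2.resize(b[200:270,260:350],(720,560))[:,:,::-1])
E
```

```text
2.8333 [ 0.5216 -0.0901  0.0987] [-0.27  0.22 -0.71] 0.9993829423116465 tool-axes cm [ 0.27 -0.07  0.14] x-axis [ 0.0039  0.     -1.    ]
tilt fix [ 0.   -0.21 -0.09]
```

View pics/a3.png

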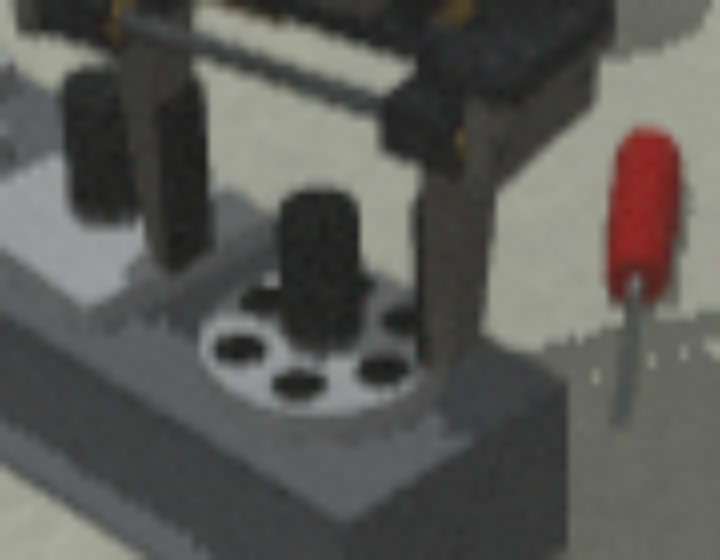

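Tips straddle the post (post at crop (320,270)), about 15 mm above the disc. I'll close the gripper.

>>> {"fn": "jog_arm", "kwargs": {
  "rows": [
    [[0,0,0],[0.1,0,0.1],1],
    [[0,0,0],[0,0,0],1],
    [[0,0,0],[0,0,0],1],
    [[0,0,0],[0,0,0],1],
    [[0,0,0],[0,0,0],1],
    [[0,0,0],[0,0,0],1],
    [[0,0,0],[0,0,0],1],
    [[0,0,0],[0,0,0],1],
    [[0,0,0],[0,0,0],1],
    [[0,0,0],[0,0,0],1]
  ]
}}

```text
time_s: 3.72
position: [0.5209, -0.0906, 0.0981]
tcp_rot: [1.992, 0.426, -1.983]
wrist_force: [-0.4, 1.4, 0.8]
gripper_width: 0.292
```

```bash
python3 g.py .520 -.090 .25
```

```text
3.7167 [ 0.5209 -0.0906  0.0981] [-0.43  1.4   0.78] 0.29226749549233333 tool-axes cm [-15.19  -0.06  -0.  ] x-axis [ 4.6e-03 -1.0e-04 -1.0e+00]
tilt fix [ 0.   -0.24 -0.11]
```

>>> {"fn": "jog_arm", "kwargs": {
  "rows": [
    [[0,-0.2,-0.1],[-1,0,0],1],
    [[0,0,0],[-1.5,0,0],1],
    [[0,0,0],[-2,0,0],1],
    [[0,0,0],[-2,0,0],1],
    [[0,0,0],[-2,0,0],1],
    [[0,0,0],[-2,0,0],1],
    [[0,0,0],[-2,0,0],1],
    [[0,0,0],[-2,0,0],1],
    [[0,0,0],[-1,0,0],1],
    [[0,0,0],[0,0,0],1],
    [[0,0,0],[0,0,0],1]
  ]
}}

```text
time_s: 4.63
position: [0.5166, -0.0898, 0.2554]
tcp_rot: [1.98, 0.432, -1.999]
wrist_force: [0.8, -0.4, -2.8]
gripper_width: 0.276
```

```bash
python3 g.py .540 .2186 .25;python3 - <<'E'
from h import *
b=optics.camera("scene")
cv2.imwrite("pics/a4.png",cv2.resize(b[100:340,200:440],(600,600))[:,:,::-1])
E
```

```text
4.6333 [ 0.5166 -0.0898  0.2554] [ 0.83 -0.4  -2.78] 0.27581909474445876 tool-axes cm [  0.58 -27.15 -14.81] x-axis [-0.01    0.002  -0.9999]
tilt fix [0.   0.48 0.34]
```

View pics/a4.png

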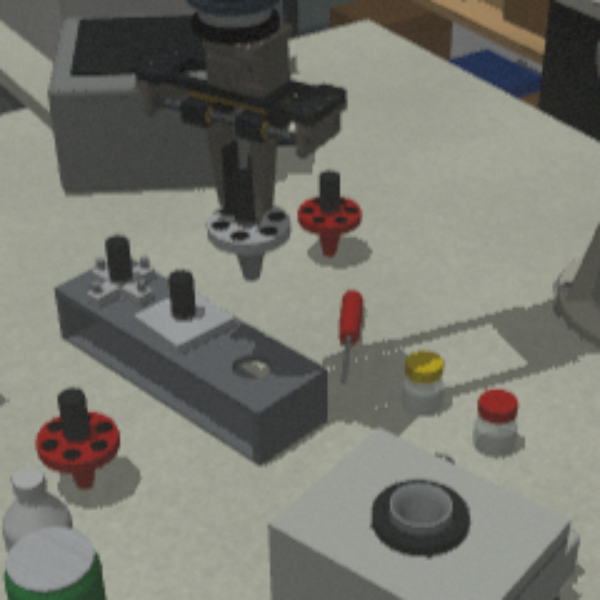

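Head is out of the rack and held upright. Moving over the socket.

>>> {"fn": "jog_arm", "kwargs": {
  "rows": [
    [[0,0.4,0.3],[0,-1.4,-0.8],1],
    [[0,0,0],[0,-2.7,-1.5],1],
    [[0,0,0],[0,-2.7,-1.5],1],
    [[0,0,0],[0,-2.7,-1.5],1],
    [[0,0,0],[0,-2.7,-1.5],1],
    [[0,0,0],[0,-2.7,-1.5],1],
    [[0,0,0],[0,-2.7,-1.5],1],
    [[0,0,0],[0,-2.7,-1.5],1],
    [[0,0,0],[0,-2.7,-1.5],1],
    [[0,0,0],[0,-2.5,-1.4],1],
    [[0,0,0],[0,-1.3,-0.7],1],
    [[0,0,0],[0,0,0],1]
  ]
}}

```text
time_s: 5.68
position: [0.5346, 0.2272, 0.2338]
tcp_rot: [1.962, 0.423, -2.019]
wrist_force: [-0.5, -0.4, -1.5]
gripper_width: 0.277
```

>>> {"fn": "jog_arm", "kwargs": {
  "rows": [
    [[0,0,0],[0,0,0],1],
    [[0,0,0],[0,0,0],1]
  ]
}}

```text
time_s: 5.85
position: [0.533, 0.227, 0.2307]
tcp_rot: [1.955, 0.424, -2.022]
wrist_force: [-0.4, 0.7, -2.3]
gripper_width: 0.276
```

```bash
python3 g.py .540 .2186 .22
```

```text
5.85 [0.533  0.227  0.2307] [-0.37  0.72 -2.26] 0.27635753549767 tool-axes cm [ 1.06  1.05 -0.33] x-axis [-0.032  -0.0078 -0.9995]
tilt fix [0.   1.85 0.34]
```

>>> {"fn": "jog_arm", "kwargs": {
  "rows": [
    [[0,1.8,0.3],[-0.5,1.0,-0.3],1],
    [[0,0.3,0],[-0.2,0,0],1]
  ]
}}

```text
time_s: 6.02
position: [0.5392, 0.2169, 0.2355]
tcp_rot: [1.991, 0.425, -1.989]
wrist_force: [-0.4, 0.3, -1.7]
gripper_width: 0.274
```

```bash
python3 g.py .540 .2186 .22
```

```text
6.0167 [0.5392 0.2169 0.2355] [-0.45  0.27 -1.71] 0.2743210035696526 tool-axes cm [ 1.55 -0.13 -0.14] x-axis [ 1.e-03  5.e-04 -1.e+00]
tilt fix [ 0.   -0.06  0.  ]
```

```bash
python3 - <<'E'
from h import *
a=optics.camera("top");b=optics.camera("scene")
o=np.hstack([cv2.resize(a[160:270,130:240],(400,400),interpolation=cv2.INTER_CUBIC),cv2.resize(b[240:340,318:418],(400,400),interpolation=cv2.INTER_CUBIC)])
cv2.imwrite("pics/a5.png",o[:,:,::-1])
E
python3 g.py .540 .2186 .22
```

```text
6.1167 [0.5386 0.2176 0.2356] [ 0.56  0.43 -1.46] 0.2744886462038072 tool-axes cm [ 1.56 -0.03 -0.17] x-axis [-7.0e-04  1.1e-03 -1.0e+00]
tilt fix [0.   0.01 0.07]
```

View pics/a5.png

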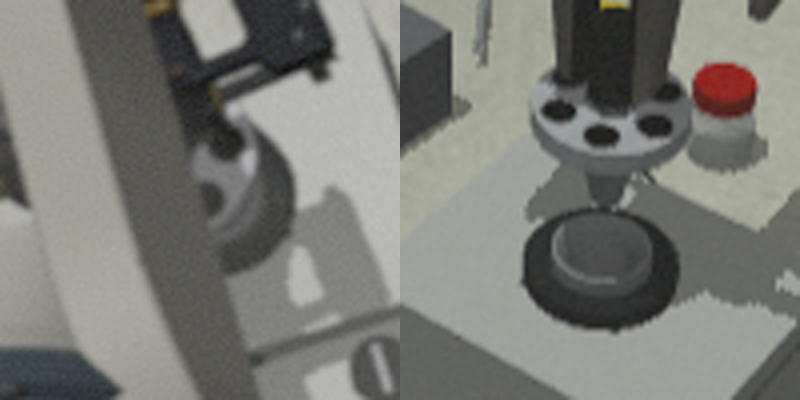

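```bash
python3 - <<'E'
from h import *
print(plane("scene",318+207/4-.5,240+203/4-.5,.157))
E
```

```text
[0.53719008 0.22025982 0.157     ]
```

>>> {"fn": "jog_arm", "kwargs": {
  "rows": [
    [[0,0,0],[1,0,-0.2],1],
    [[0,0,0],[1.2,0,0],1],
    [[0,0,0],[1,0,0],1],
    [[0,0,0],[0.8,0,0],1]
  ]
}}

```text
time_s: 6.45
position: [0.5411, 0.2177, 0.1936]
tcp_rot: [1.993, 0.424, -1.991]
wrist_force: [0.0, -0.3, -2.0]
gripper_width: 0.277
```

```bash
python3 g.py .540 .2186 .156
```

```text
6.45 [0.5411 0.2177 0.1936] [ 0.03 -0.33 -1.99] 0.27706657055614176 tool-axes cm [ 3.76 -0.12  0.07] x-axis [ 6.0e-04  2.2e-03 -1.0e+00]
tilt fix [ 0.   -0.08  0.1 ]
```

>>> {"fn": "jog_arm", "kwargs": {
  "rows": [
    [[0,-0.1,0.1],[0.8,-0.1,0.1],1],
    [[0,0,0],[0.8,0,0],1],
    [[0,0,0],[0.5,0,0],1]
  ]
}}

```text
time_s: 6.7
position: [0.5381, 0.2179, 0.1676]
tcp_rot: [1.986, 0.42, -1.996]
wrist_force: [-0.5, 0.0, -2.1]
gripper_width: 0.272
```

```bash
python3 g.py .540 .2186 .156
```

```text
6.7 [0.5381 0.2179 0.1676] [-0.48  0.   -2.13] 0.27220187686924097 tool-axes cm [ 1.16  0.01 -0.21] x-axis [-0.0046 -0.0019 -1.    ]
tilt fix [0.   0.29 0.01]
```

>>> {"fn": "jog_arm", "kwargs": {
  "rows": [
    [[0,0.3,0],[0.3,0,-0.2],1],
    [[0,0,0],[0.3,0,0],1]
  ]
}}

```text
time_s: 6.87
position: [0.5395, 0.2187, 0.1596]
tcp_rot: [1.99, 0.422, -1.992]
wrist_force: [0.2, 0.9, -2.2]
gripper_width: 0.278
```

```bash
python3 g.py .540 .2186 .156
```

```text
6.8667 [0.5395 0.2187 0.1596] [ 0.19  0.89 -2.17] 0.2780953135578774 tool-axes cm [ 0.36  0.03 -0.04] x-axis [-1.2e-03 -4.0e-04 -1.0e+00]
tilt fix [0.   0.07 0.01]
```

>>> {"fn": "jog_arm", "kwargs": {
  "rows": [
    [[0,0,0],[0.15,0,0],1],
    [[0,0,0],[0.1,0,0],1]
  ]
}}

```text
time_s: 7.03
position: [0.5399, 0.2189, 0.1567]
tcp_rot: [1.991, 0.422, -1.992]
wrist_force: [0.8, -0.3, -2.2]
gripper_width: 0.277
```

Still no contact force, so about 0–2 mm of drop remains inside the guiding taper. I'll release, holding still.

>>> {"fn": "jog_arm", "kwargs": {
  "rows": [
    [[0,0,0],[0.05,0,0],1],
    [[0,0,0],[0,0,0],0],
    [[0,0,0],[0,0,0],-1],
    [[0,0,0],[0,0,0],-1],
    [[0,0,0],[0,0,0],-1],
    [[0,0,0],[0,0,0],-1],
    [[0,0,0],[0,0,0],-1],
    [[0,0,0],[0,0,0],-1]
  ]
}}

```text
time_s: 7.7
position: [0.5417, 0.2197, 0.159]
tcp_rot: [1.996, 0.423, -1.987]
wrist_force: [0.1, -0.5, 0.3]
gripper_width: 0.763
```

```bash
python3 g.py .540 .2186 .25; python3 - <<'E'
from h import *
b=optics.camera("scene")
cv2.imwrite("pics/a6.png",cv2.resize(b[240:340,318:418],(600,600),interpolation=cv2.INTER_CUBIC)[:,:,::-1])
E
```

```text
7.7 [0.5417 0.2197 0.159 ] [ 0.09 -0.45  0.33] 0.7626271495844612 tool-axes cm [-9.1   0.03  0.16] x-axis [ 0.004   0.0018 -1.    ]
tilt fix [ 0.   -0.25 -0.  ]
```

View pics/a6.png

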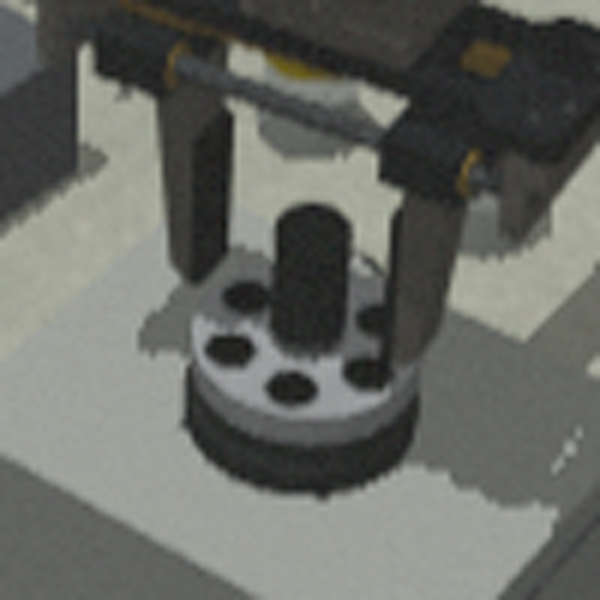

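Head stands seated, upright, and free of the fingers. Raise above the post (top expected about 0.192), then shut the fingers.

>>> {"fn": "jog_arm", "kwargs": {
  "rows": [
    [[0,-0.2,0],[-1,0,0.1],-1],
    [[0,0,0],[-2,0,0],-1],
    [[0,0,0],[-2,0,0],-1],
    [[0,0,0],[-1.5,0,0],-1],
    [[0,0,0],[0,0,0],1],
    [[0,0,0],[0,0,0],1],
    [[0,0,0],[0,0,0],1],
    [[0,0,0],[0,0,0],1],
    [[0,0,0],[0,0,0],1],
    [[0,0,0],[0,0,0],1],
    [[0,0,0],[0,0,0],1],
    [[0,0,0],[0,0,0],1]
  ]
}}

```text
time_s: 8.75
position: [0.538, 0.2182, 0.2251]
tcp_rot: [1.984, 0.421, -1.997]
wrist_force: [-0.2, 0.2, 0.0]
gripper_width: 0.444
```

```bash
python3 g.py .540 .2186 .195; python3 - <<'E'
from h import *
a=optics.camera("top");b=optics.camera("scene")
cv2.imwrite("pics/a7.png",cv2.resize(b[240:340,318:418],(600,600),interpolation=cv2.INTER_CUBIC)[:,:,::-1])
E
```

```text
8.75 [0.538  0.2182 0.2251] [-0.24  0.24  0.  ] 0.44357240215837834 tool-axes cm [ 3.01  0.04 -0.22] x-axis [-0.0062 -0.0025 -1.    ]
tilt fix [0.   0.38 0.01]
```

View pics/a7.png

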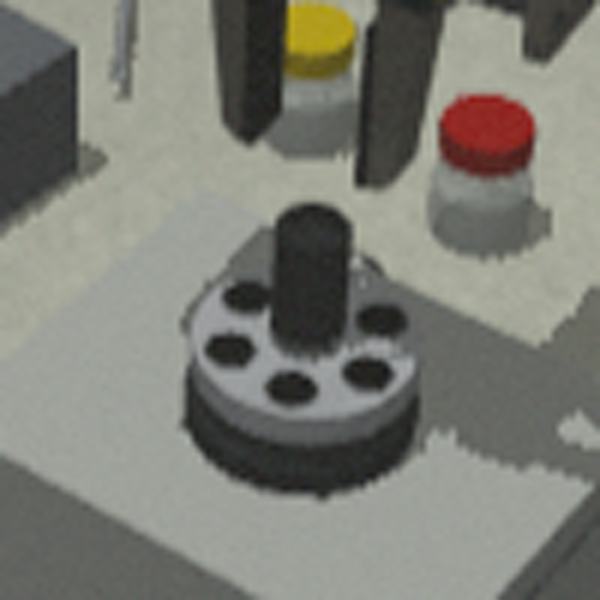

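>>> {"fn": "jog_arm", "kwargs": {
  "rows": [
    [[0,0.4,0],[0,0,-0.2],1],
    [[0,0,0],[0,0,0],1],
    [[0,0,0],[0,0,0],1],
    [[0,0,0],[0,0,0],1],
    [[0,0,0],[0,0,0],1],
    [[0,0,0],[0,0,0],1],
    [[0,0,0],[0,0,0],1]
  ]
}}

```text
time_s: 9.43
position: [0.5402, 0.2191, 0.2252]
tcp_rot: [1.993, 0.422, -1.99]
wrist_force: [0.6, 0.1, 0.2]
gripper_width: 0.002
```

```bash
python3 g.py .540 .2186 .195
```

```text
9.4333 [0.5402 0.2191 0.2252] [0.55 0.15 0.18] 0.0023948572998074313 tool-axes cm [3.02 0.04 0.04] x-axis [ 1.2e-03  7.0e-04 -1.0e+00]
tilt fix [ 0.   -0.08  0.01]
```

Fingers shut over the post; descend to just touching.

>>> {"fn": "jog_arm", "kwargs": {
  "rows": [
    [[0,0,0],[0.9,0,0],1],
    [[0,0,0],[0.9,0,0],1],
    [[0,0,0],[0.7,0,0],1],
    [[0,0,0],[0.3,0,0],1]
  ]
}}

```text
time_s: 9.77
position: [0.5405, 0.2193, 0.1952]
tcp_rot: [1.994, 0.423, -1.989]
wrist_force: [0.3, 0.6, 0.0]
gripper_width: 0.003
```

```bash
python3 g.py .540 .2186 .183
```

```text
9.7667 [0.5405 0.2193 0.1952] [0.26 0.56 0.05] 0.0025924753620091188 tool-axes cm [1.22 0.04 0.08] x-axis [ 0.0025  0.0013 -1.    ]
tilt fix [ 0.   -0.16  0.01]
```

>>> {"fn": "jog_arm", "kwargs": {
  "rows": [
    [[0,-0.1,0],[0.2,0,0],1],
    [[0,0,0],[0.2,0,0],1]
  ]
}}

```text
time_s: 9.93
position: [0.5406, 0.2193, 0.1902]
tcp_rot: [1.992, 0.422, -1.991]
wrist_force: [0.4, -0.1, 10.7]
gripper_width: 0.004
```

>>> {"fn": "jog_arm", "kwargs": {
  "rows": [
    [[0,0,0],[0.2,0,0],1],
    [[0,0,0],[0.2,0,0],1]
  ]
}}

```text
time_s: 10.1
position: [0.5426, 0.2201, 0.1881]
tcp_rot: [1.996, 0.423, -1.987]
wrist_force: [-0.7, -0.3, 11.7]
gripper_width: 0.005
```

>>> {"fn": "jog_arm", "kwargs": {
  "rows": [
    [[0,0,0],[0.2,0,0],1],
    [[0,0,0],[0.2,0,0],1]
  ]
}}

```text
time_s: 10.27
position: [0.5444, 0.2206, 0.1866]
tcp_rot: [2.0, 0.423, -1.983]
wrist_force: [-2.0, -1.7, 11.0]
gripper_width: 0.005
```

The sleeve is moving, but the tip is drifting +x. I'll lift, recenter, and press on.

>>> {"fn": "jog_arm", "kwargs": {
  "rows": [
    [[0,-0.3,0],[-0.8,0,0.4],1],
    [[0,0,0],[0,0,0],1]
  ]
}}

```text
time_s: 10.43
position: [0.5408, 0.2189, 0.1952]
tcp_rot: [1.995, 0.422, -1.988]
wrist_force: [-0.4, 0.6, 0.7]
gripper_width: 0.004
```

```bash
python3 g.py .540 .2186 .183
```

```text
10.4333 [0.5408 0.2189 0.1952] [-0.45  0.61  0.75] 0.0036157446413320176 tool-axes cm [ 1.22 -0.    0.09] x-axis [ 3.4e-03  8.0e-04 -1.0e+00]
tilt fix [ 0.   -0.2  -0.04]
```

>>> {"fn": "jog_arm", "kwargs": {
  "rows": [
    [[0,-0.2,0],[0.7,0,0.1],1],
    [[0,0,0],[0.5,0,0],1],
    [[0,0,0],[0.5,0,0.05],1]
  ]
}}

```text
time_s: 10.68
position: [0.544, 0.2203, 0.1826]
tcp_rot: [2.003, 0.424, -1.98]
wrist_force: [-0.1, 0.6, 60.0]
gripper_width: 0.007
```

>>> {"fn": "jog_arm", "kwargs": {
  "rows": [
    [[0,-0.2,0],[0.4,0,0.05],1],
    [[0,-0.2,0],[0.4,0,0.05],1]
  ]
}}

```text
time_s: 10.85
position: [0.5458, 0.2208, 0.1828]
tcp_rot: [2.003, 0.423, -1.98]
wrist_force: [-17.1, -7.1, 46.9]
gripper_width: 0.002
```

Force 60 N with no more travel at z=0.183, which is the hard stop. Lift clear and inspect.

>>> {"fn": "jog_arm", "kwargs": {
  "rows": [
    [[0,0,0],[-1,0,0],1],
    [[0,-0.4,0],[-3,0,0],1],
    [[0,0,0],[-3,0,0],1],
    [[0,0,0],[-3,0,0],1],
    [[0,0,0],[0,3.5,0],1],
    [[0,0,0],[0,4,0],1],
    [[0,0,0],[0,4,0],1],
    [[0,0,0],[0,4,0],1],
    [[0,0,0],[0,4,0],1],
    [[0,0,0],[0,0,0],1]
  ]
}}

```text
time_s: 11.68
position: [0.6257, 0.0378, 0.2827]
tcp_rot: [1.987, 0.428, -1.985]
wrist_force: [-0.6, -0.6, 0.5]
gripper_width: 0.008
```

```bash
python3 g.py .540 .2186 .183; python3 - <<'E'
from h import *
a=optics.camera("top");b=optics.camera("scene")
o=np.hstack([cv2.resize(a[160:270,130:240],(400,400),interpolation=cv2.INTER_CUBIC),cv2.resize(b[255:335,328:408],(400,400),interpolation=cv2.INTER_CUBIC)])
cv2.imwrite("pics/a8.png",o[:,:,::-1])
E
```

```text
11.6833 [0.6257 0.0378 0.2827] [-0.56 -0.64  0.52] 0.008394365231762508 tool-axes cm [  9.94 -20.02   0.35] x-axis [ 1.3e-03 -7.0e-04 -1.0e+00]
tilt fix [ 0.   -0.05 -0.07]
```

View pics/a8.png

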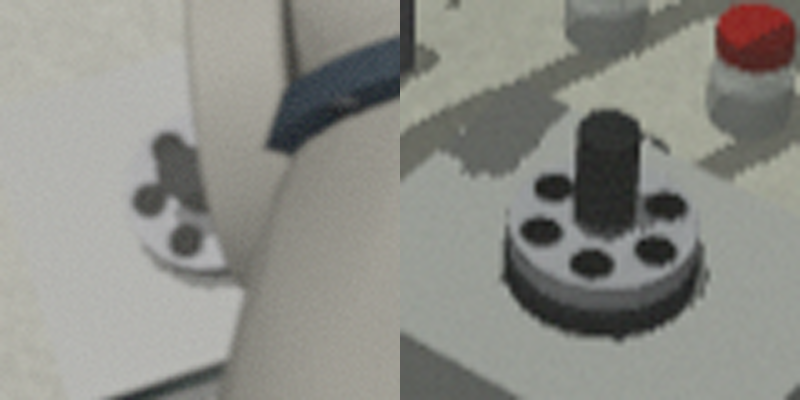

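The disc now sits low over the hub, upright. The post top moved from scene row 274 to 277, consistent with about 8–9 mm of sinking, and the 0.183 m stop height matches the expected 117−48+114 = 183 mm. Handing in.

```bash
python3 - <<'E'
from bench import ticket
print(ticket.sign_off())
E
```

```text
the job is handed in; nothing more can be done
None
```

The tube head is in the mixer socket with the sleeve driven home, and the job was handed in at about 11.8 s of the 42 s allowed. I took the head from the rack by its post, lowered it into the socket and let it go. I then pressed its post down with shut fingers until it met the hard stop.

**Last checks:**
- **Sleeve home:** the fingertips stopped at z = 0.183 m with about 60 N on the wrist. That is the post-top height expected with the sleeve flush (0.183 m). The scene camera shows the post sunk about 3 pixels, roughly 8–9 mm.
- **Head standing:** it looks upright and centred on the hub in the scene view. The arm was about 20 cm away to the side and 10 cm higher, touching nothing.

**What disagreed or went less cleanly:**
- The two cameras differed by about 4 mm on the socket and up to 6 mm on the head, so I steered between them. The taper guided the shank the rest of the way.
- The fingertips slid up to 6 mm sideways on the post while pressing, so I lifted and recentred once. At the hard stop this briefly put about 18 N of sideways force on the wrist.
- The arm hid part of the head in the last top view, so the final position rests on the scene view and the stop height.

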